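# Sort the craft oddments into their trays

### The arm

A 6-joint arm with a two-finger parallel gripper is mounted at the origin on a cart in front of the work surface, level with it; the furniture and walls round the work are solid. World frame = base frame: x ahead of the robot, y to its left, z up, the work surface at z = 0. Lengths are in m, angles in rad, forces in N, time in s.
With the tool pointing down it reaches from about 0.375 to 0.9 m from the base axis. Payload 3.1 kg.
Tool frame: the origin (TCP) lies between the finger pads; the fingertips stand 17 mm ahead of it and the grasp point (between the pads) lies 2 mm behind it (robot.tip_extent is the distance from the TCP to the fingertips, in m); z points along the fingers, y is the line along which they close (so a half turn about z gives the same grasp; the last joint's range is limited). The gripper opens to 87 mm and grips with 3 to 60 N. Pads are 19 mm wide; open, the fingers measure 117 mm over their backs; the gripper's body (75 mm by 190 mm) begins 51 mm behind the grasp point.
Start: joints at [0.957, 0.527, 1.433, -0, 1.181, -0.178], TCP at [0.264, 0.567, 0.24] pointing down, gripper open.
Joint ranges: [-3.08, 3.08], [-0.75, 2.2], [0.22, 2.44], [-1.43, 4.57], [0, 2.65], [-2.85, 2.85]. Speed limits (rad/s): [2.79, 2.79, 3.14, 3.14, 3.14, 3.14].

### API

Orientations are given as a 3x3 rotation matrix whose columns are the frame's x, y, z axes.
In Python, from workcell import robot gives the robot as it stands.
- The arm moves only by the tool play_rows, never from a script. Its argument "moves" is a list of rows, each a list of 5 numbers: the finger opening in mm, from 0 to 87, then the shift along the tool's x, y, z in mm, then the turn about the tool's z in degrees. A call has 1 to 20 rows; each row is the pose to reach, as a shift and turn from the pose commanded when the call began, along the tool's axes at that moment; what a row does not reach only later rows make up. A row lasts 1/10 s, in which the tool goes at most 50 mm and 8.59 degrees, less where a joint would pass 70% of its speed; a pose out of reach is approached as far as the arm can. A call with a gripper value outside its range is refused whole. The fingers move at their own pace and stop on an object; "grip_force" is the grip in N (left out, the last holds). Time passes only in rows, so rows that repeat a pose let the fingers close. It gives the time, the measured TCP pose, the force, the opening and the grip force at its end, in the units of the state.
- robot.read_state(): the state, without advancing time (a new reading comes with each control period).
- robot.snapshot(name): name is "side" or "top" or "wrist"; returns a dict with "color" (384x512x3 uint8, red, green, blue), "depth" (384x512 float32, m along the optical axis (not along the pixel's ray), 0 where there is no reading), "K" (3x3 intrinsics, pixels), "xyz" and "orientation" of the camera in the world; the wrist camera has in their place "T_tool_cam" (4x4, takes a point from camera to tool coordinates, whose origin is the TCP and whose axes are the flange's). Camera axes: x right, y down, z forward; pixel columns grow to the right and rows downward; lengths in m; the calibration is good to about 2 mm. A picture is of the moment at which its call begins: read the wrist's pose just before it.
- robot.finish_job(): hands the job in; it is judged then, once.
Trained networks look in the newest picture that a camera, given by its name, has taken for a name from the list of things; names that differ only in an ending like _2 or _b are one class to them, and where a whole thing is asked for, a point or a joint stands for the part that bears it (a point fixed in the world has none). Each returns a list of dicts, best first, with "conf" (0 to 1); they miss things now and then, are a little off and sometimes report something else, mostly with a low value. They report only what shows in the picture. A call takes as long as a camera call. They do not tell look-alikes from the thing itself.
- robot.silhouettes(camera, name): "pixels" (384x512 bool, what is visible of it) and "xy" ([column, row] in pixels, amid what is visible of it).
The state is a dict: "clock": time; "joint_positions": joint angles; "qvel": joint speeds; "effort": joint torques, N m; "eef_pos": TCP position; "ee_rot": TCP orientation; "wrist_force": force on the tool from outside, world axes, zero at the start; "torque": the same for the moment, N m; "gripper_width": finger opening in m; "grip_force": force on a finger pad.
Only numpy, scipy, OpenCV 4.12 (cv2) and the standard library are available. Lean on these libraries where they do the work, as an engineer would, in place of code of your own. Each camera call takes 0.05 s, during which the arm holds its last target. There are 200 camera calls.

### The job

Tidy the mixed handful into the sorting trays: the wooden spool and the wooden block into the wooden tray, the jar and the vial of beads into the blue tray, and the small black paint pot into the red tray, with only one thing to a bay in the divided trays. Set everything flat on the tray floor the way up it is now (the vial lying, the rest standing), and do not tip the pot or the bead jar over on the way. Leave the eraser and the green punch where they are.

Things in the scene. Friction and masses are not known exactly. Their poses are not given: they have to be found in the camera images.
- wood_spool: Empty pale wooden thread spool with a narrow waist, standing upright, 26 mm across its two flanges, 29 mm high; loose. Origin: centre of its underside; z up. 
- wood_block: Reddish-brown wooden block, 24 mm (its x) by 21 mm (its y), 34 mm high, standing; loose. Origin: centre of its underside; z up. 
- gesso_pot: Small round paint pot, black with a white cap, standing upright, 30 mm across, 48 mm high; loose. Origin: centre of its underside; z up. 
- bead_jar: Round clear jar (two screw jars stacked) full of glass beads, mixed colours above and blue below, 49 mm across, 34 mm high; loose. Origin: centre of its underside; z up. 
- bead_vial: Thin clear vial of pale glass seed beads with an orange cap, lying on its side, 60 mm long (along its y, cap at -y), 16 mm wide at the cap (12 mm between gripping faces along its x), 16 mm high; loose. Origin: centre of its underside; z up. 
- wood_tray: Brown wooden tray, 149 mm (its x) by 90 mm (its y) outside, 10 mm high, walls and floor 3 mm, fixed to the table. A 3 mm wall across its middle (at x = 0, as high as the rim) makes two equal bays, each 70 mm (x) by 84 mm (y) inside, centred 36 mm either side of the origin along x. Origin: centre of its underside; z up. 
- blue_tray: Blue tray, 149 mm (its x) by 90 mm (its y) outside, 10 mm high, walls and floor 3 mm, fixed to the table. A 3 mm wall across its middle (at x = 0, as high as the rim) makes two equal bays, each 70 mm (x) by 84 mm (y) inside, centred 36 mm either side of the origin along x. Origin: centre of its underside; z up. 
- red_tray: Red tray, 149 mm (its x) by 90 mm (its y) outside, 10 mm high, walls and floor 3 mm, fixed to the table. Undivided: one bay, 143 mm by 84 mm inside. Origin: centre of its underside; z up. 
- eraser: Bystander: off-white eraser, 24 mm (its x) by 58 mm (its y), 14 mm high; loose, lies among the things and must stay where it is. Origin: centre of its underside; z up. 
- punch_green: Bystander: green paper punch with a pale round cap, 52 by 51 mm, 49 mm high; loose, stands among the things and must stay where it is. Origin: centre of its underside; z up. 
Not all that is in view belongs to the job. What is shaped like the gesso_pot but orange is not meant.

How it is judged:
By the outcome, as a careful person would: the job done as asked, in the order asked, and still so for the second after the job is handed in, with the robot touching nothing.
It also fails if it takes over 118 s, if anything falls off the work surface, if the arm or the gripper's body presses on something with over 40 N, if the wrist force passes 120 N, or if a joint passes its speed limit or range.

## Working session

There is one attempt and no reset: what is moved stays moved. The work goes in short steps, Python scripts to look and compute and a tool call to move; the robot and the scene stay as the last step left them, time stands still between calls to the robot, and variables do not carry over. Pictures are saved under pics/ and viewed, at most 14 in all, crops included, and the job is handed in when it is done.

Besides the shell and the picture viewer there is one more tool, called after "Emit:" as a command line: name --pt "numbers of a row" for each row, then --argument value for the rest. play_rows: Moves the arm, as the interface text tells. Its arguments: {"type":"object","properties":{"moves":{"type":"array","items":{"type":"array","items":{"type":"number"}}},"grip_force":{"type":"number"}},"required":["moves"]}

```bash
mkdir -p pics; ls; cat > h.py <<'E'
import numpy as np, cv2
from workcell import robot
def pts(s):
    d=s["depth"]; K=s["K"]; v,u=np.indices(d.shape)
    p=np.stack([(u-K[0,2])/K[0,0]*d,(v-K[1,2])/K[1,1]*d,d],-1)
    return p@np.array(s["orientation"]).T+np.array(s["xyz"])
def save(n,im,sc=1): cv2.imwrite("pics/"+n,cv2.resize(im,None,fx=sc,fy=sc,interpolation=cv2.INTER_CUBIC)[:,:,::-1])
E
python3 - <<'E'
from h import *
st=robot.read_state(); print(st["clock"],np.round(st["eef_pos"],4),np.round(st["ee_rot"],3).tolist(),st["gripper_width"])
for c in ["top","side"]:
    s=robot.snapshot(c); save(c+"0.png",s["color"],1.5); P=pts(s); print(c,np.round(s["xyz"],3),np.round(s["orientation"],2).tolist())
    np.save(c+".npy",P)
    for n in "wood_spool wood_block gesso_pot bead_jar bead_vial wood_tray blue_tray red_tray eraser punch_green".split():
        for r in robot.silhouettes(c,n):
            if r["conf"]<.2: continue
            m=r["pixels"]&(s["depth"]>0); q=P[m]
            if len(q)<5: continue
            zt=np.percentile(q[:,2],95); t=q[q[:,2]>zt-.006]
            (cx,cy),wh,a=cv2.minAreaRect((t[:,:2]*1000).astype(np.float32))
            print(n,round(r["conf"],2),np.round(r["xy"]),m.sum(),"zt",round(zt*1000),"rect",np.round([cx,cy,*wh,a],1))
E
```

```text
pics
0.0 [0.2634 0.566  0.2386] [[-0.907, 0.422, -0.001], [0.422, 0.907, -0.002], [0.0, -0.002, -1.0]] 0.08692891615385212
top [ 0.332 -0.044  0.861] [[0.0, -0.98, 0.19], [-1.0, -0.0, 0.02], [-0.02, -0.19, -0.98]]
wood_block 0.66 [278. 212.] 129 zt 35 rect [447.9 -74.3  20.6  23.9  53.6]
gesso_pot 0.45 [258. 252.] 175 zt 50 rect [364.5 -30.4  28.4  26.6   0. ]
bead_jar 0.65 [145. 219.] 619 zt 49 rect [437.  211.2  38.3  36.   89.5]
bead_jar 0.52 [320. 210.] 324 zt 34 rect [ 461.4 -166.9   38.1   38.3   80.9]
bead_jar 0.33 [193. 214.] 90 zt 16 rect [451.9 117.3  51.4  13.5  65.6]
bead_vial 0.59 [190. 211.] 119 zt 16 rect [454.7 116.8  53.8  14.4  56.9]
bead_vial 0.22 [369. 210.] 273 zt 16 rect [ 462.9 -271.    55.    23.6   56.4]
wood_tray 0.83 [355. 151.] 2656 zt 10 rect [ 589.4 -246.7   89.8  149.7   87.2]
blue_tray 0.58 [252. 147.] 2592 zt 10 rect [602.9 -16.7  90.1 149.8  86.3]
red_tray 0.76 [300. 143.] 2597 zt 9 rect [ 608.5 -126.9  150.8   90.4    4.2]
eraser 0.84 [370. 210.] 260 zt 16 rect [ 463.  -270.7   55.5   23.6   56.4]
punch_green 0.9 [143. 219.] 591 zt 49 rect [437.  21
[... 559 characters left out ...]
  49.2]
bead_jar 0.79 [279. 172.] 261 zt 33 rect [ 462.1 -159.3   37.8   38.4   49.2]
bead_vial 0.42 [273. 250.] 137 zt 17 rect [453.5 122.5  53.9  15.5  63. ]
wood_tray 0.94 [230. 158.] 1221 zt 11 rect [ 588.9 -244.4   98.8  150.6   87. ]
blue_tray 0.96 [211. 206.] 1841 zt 10 rect [601.6 -13.5  96.4 150.5  84.5]
red_tray 0.84 [217. 184.] 1492 zt 10 rect [ 606.7 -117.2  148.6  109.8    4.5]
red_tray 0.48 [281. 172.] 255 zt 33 rect [ 462.1 -159.3   37.8   38.4   49.2]
eraser 0.69 [285. 154.] 123 zt 16 rect [ 461.9 -263.3   52.2   20.2   61.1]
eraser 0.6 [216. 182.] 1443 zt 10 rect [ 607.3 -123.   149.2   96.8    5.2]
punch_green 0.64 [277. 281.] 1034 zt 49 rect [437.2 215.2  37.6  36.3  35.7]
```

View pics/top0.png

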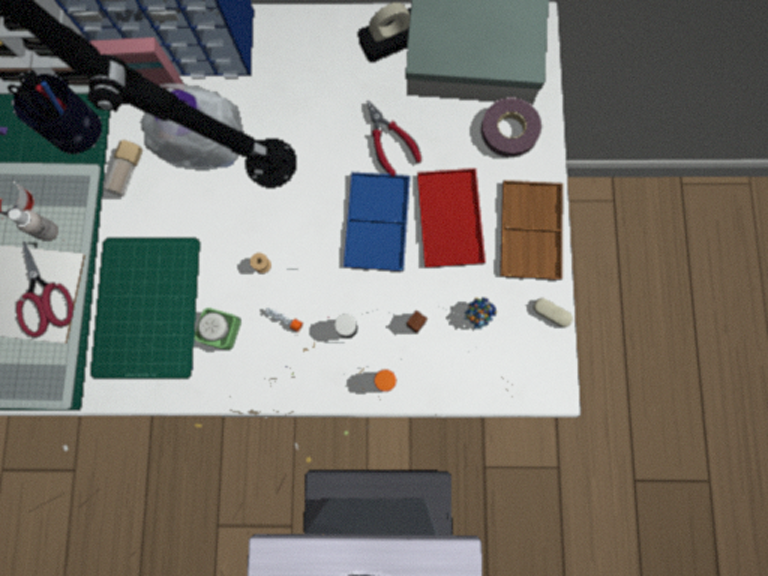

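View pics/side0.png

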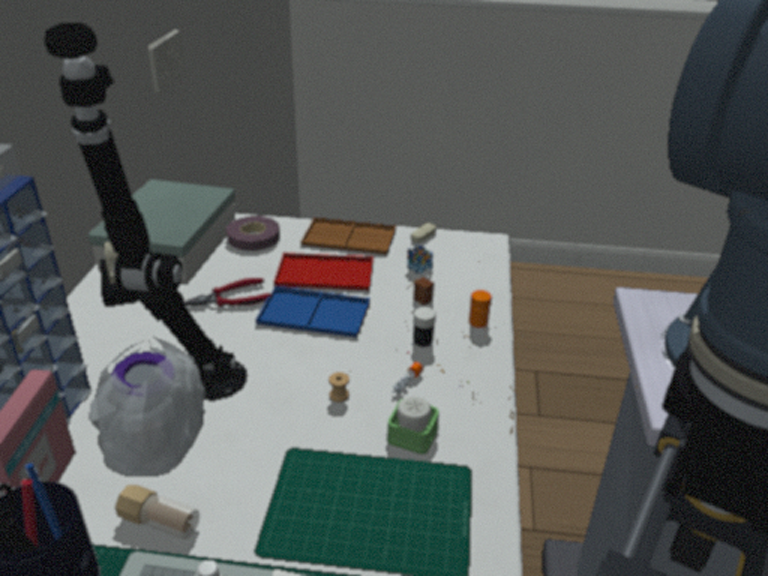

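Top view (enlarged 1.5×): spool at (260,262), vial (283,320), white-capped pot (345,325), orange pot (385,380), block (417,321), jar (480,312), eraser (553,312), punch (216,328). The black lamp's base is at (270,162). The side view shows the white-capped pot with a black body at (424,327).

Candidates for gesso_pot (raw side pixels): (282,218) black with a white cap, and (318,206) orange, which is a look-alike. I choose (282,218). I'll check it in a crop and measure the spool and pot from the top view.

```bash
cat >> h.py <<'E'
def go(x,y,z,phi):
    """mm/deg target (TCP, world angle of tool y) -> tool-axis shift and turn from current pose"""
    st=robot.read_state(); R=np.array(st["ee_rot"]); p=np.array(st["eef_pos"])*1000
    d=R.T@(np.array([x,y,z])-p); cur=np.degrees(np.arctan2(R[1,1],R[0,1]))
    t=-((phi-cur+90)%180-90); q=np.degrees(st["joint_positions"][5])
    print("t%.1f tcp %s shift %s turn %.1f (y-angle %.1f q1 %.0f q6 %.0f) w %.1f F %s grip %.1f"%(st["clock"],np.round(p,1),np.round(d,1),t,cur,np.degrees(st["joint_positions"][0]),q,st["gripper_width"]*1000,np.round(st["wrist_force"],1),st["grip_force"]))
def wrist(name=None):
    st=robot.read_state(); s=robot.snapshot("wrist"); T=np.array(s["T_tool_cam"]); R=np.array(st["ee_rot"])
    s["orientation"]=R@T[:3,:3]; s["xyz"]=R@T[:3,3]+np.array(st["eef_pos"])
    if name: save(name,s["color"],1.2)
    return s,pts(s)
def blob(P,x,y,r,zlo,zhi):
    """min-area rect of points near x,y (mm) in height band"""
    q=P.reshape(-1,3)*1000; q=q[np.isfinite(q).all(1)]
    q=q[(np.hypot(q[:,0]-x,q[:,1]-y)<r)&(q[:,2]>zlo)&(q[:,2]<zhi)]
    if len(q)<5: print("none"); return
    rr=cv2.minAreaRect(q[:,:2].astype(np.float32)); print(len(q),"rect",np.round([*rr[0],*rr[1],rr[2]],1),"mean",np.round(q.mean(0),1),"zmax",round(np.percentile(q[:,2],98),1)); 
E
python3 - <<'E'
from h import *
im=cv2.imread("pics/side0.png"); cv2.imwrite("pics/crop.png",cv2.resize(im[270:400,340:520],None,fx=3,fy=3,interpolation=cv2.INTER_CUBIC))
for c in ["top","side"]:
    P=np.load(c+".npy"); print(c)
    print("spool");blob(P,535,158,30,24,40)
    print("pot");blob(P,437,30,30,42,60)
    print("jar");blob(P,462,-164,40,5,60)
    for z,w in ((5,30),):
        print("vial");blob(P,453,118,45,6,30)
    for n,x,y in (("wood",589,-246),("blue",602,-16),("red",608,-125)): print(n);blob(P,x,y,100,7,16)
go(535,158,160,70)
E
```

```text
top
spool
101 rect [535.2 154.2  25.3  24.   29.4] mean [535.2 153.7  28.1] zmax 31.1
pot
169 rect [439.8  25.4  29.3  27.9  45.5] mean [439.5  25.3  47.8] zmax 50.5
jar
303 rect [ 461.8 -164.7   40.3   39.8   45.6] mean [ 460.5 -164.7   26.9] zmax 34.6
vial
124 rect [453.6 118.7  56.1  15.4  63.1] mean [451.6 114.8  12. ] zmax 16.8
wood
400 rect [ 590.5 -227.4  127.3  149.3   86.9] mean [ 588.7 -230.1    9.4] zmax 12.4
blue
469 rect [613.7 -33.7 122.7 173.6  86.3] mean [615.3 -29.5   9.8] zmax 14.2
red
459 rect [ 608.5 -125.7  195.7  163.3   81.1] mean [ 608.3 -126.4    9.3] zmax 12.3
side
spool
113 rect [535.  157.4  24.1  26.2  10.4] mean [534.6 158.3  28.6] zmax 30.9
pot
133 rect [438.7  30.1  28.7  29.4   4.5] mean [439.3  32.1  47.5] zmax 50.3
jar
250 rect [ 460.1 -160.5   41.    42.    30.6] mean [ 460.2 -156.3   22. ] zmax 34.0
vial
149 rect [454.3 122.1  57.4  15.7  60.1] mean [451.1 120.9  12.1] zmax 17.6
wood
314 rect [ 590.  -226.2  135.5  150.2   86.7] mean [ 591.3 -223.7    9.5] zmax 12.2
blue
544 rect [613.7 -27.3 127.  175.3  88.2] mean [615.  -26.2   9.7] zmax 13.9
red
472 rect [ 607.5 -125.4  194.5  161.6   82.8] mean [ 609.3 -119.2    9.4] zmax 12.0
t1.1 tcp [263.8 566.6 239.5] shift [-418.3 -255.9   79.5] turn -5.0 (y-angle 65.0 q1 55 q6 -10) w 87.1 F [-0. -0.  0.] grip 0.0
```

View pics/crop.png

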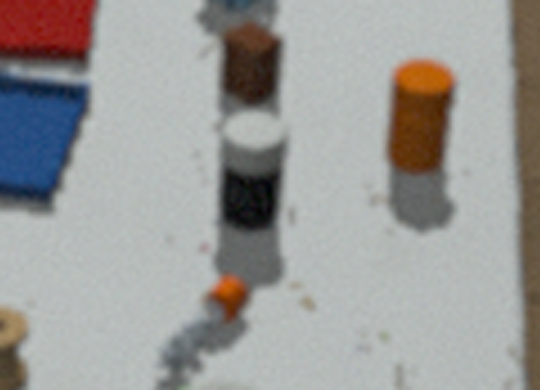

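The crop confirms it: black body, white cap at (255,150), with the orange look-alike separate at (420,115). I'll move over the spool.

Emit:
play_rows --pt "60 -418 -256 40 -5" --pt "60 -418 -256 40 -5" --pt "60 -418 -256 40 -5" --pt "60 -418 -256 40 -5" --pt "60 -418 -256 40 -5" --pt "60 -418 -256 40 -5" --pt "60 -418 -256 40 -5" --pt "60 -418 -256 40 -5" --pt "60 -418 -256 40 -5" --pt "60 -418 -256 40 -5" --pt "60 -418 -256 40 -5" --pt "60 -418 -256 40 -5" --pt "60 -418 -256 40 -5" --pt "60 -418 -256 40 -5"

```text
clock: 2.5
eef_pos: [0.5337, 0.1593, 0.1996]
ee_rot: [[-0.941, 0.34, -0.001], [0.34, 0.941, 0.0], [0.001, -0.0, -1.0]]
wrist_force: [0.2, 0.1, 0.5]
gripper_width: 0.0598
grip_force: 0.0
```

```bash
python3 - <<'E'
from h import *
s,P=wrist("w1.png"); np.save("w1.npy",P)
print("spool");blob(P,535,157,30,24,40); print("vial");blob(P,453,118,45,6,30); print("pot");blob(P,438,28,30,42,60)
q=P.reshape(-1,3)*1000; print("table z",np.median(q[np.abs(q[:,2])<8,2]), q.min(0),q.max(0))
go(535,157,100,70)
Q=np.load("side.npy").reshape(-1,3); Q=Q[(Q[:,2]>.06)&(Q[:,0]>.3)&(Q[:,1]<.45)&(Q[:,1]>-.4)]; i=Q[:,0].argsort()[:400:40]; print(Q[i].round(2).tolist())
E
```

```text
spool
322 rect [534.1 155.4  24.7  24.8  21.5] mean [533.9 155.5  29. ] zmax 30.5
vial
433 rect [453.8 120.   57.   16.5  61. ] mean [451.  117.1  12.5] zmax 17.3
pot
644 rect [439.1  27.5  29.7  29.6  34.5] mean [439.1  28.7  48.2] zmax 50.0
table z 0.6102587563298623 [-175.53751716 -662.64823188 -745.78790033] [773.78239603 476.27129605 344.97047036]
t2.5 tcp [533.8 159.4 199.7] shift [-2.  -1.8 99.7] turn 0.2 (y-angle 70.2 q1 5 q6 -65) w 59.5 F [-0.2  0.6 -0.6] grip 0.0
[[0.66, 0.29, 0.26], [0.66, 0.3, 0.25], [0.66, 0.29, 0.25], [0.66, 0.28, 0.26], [0.66, 0.29, 0.26], [0.66, 0.3, 0.25], [0.67, 0.3, 0.26], [0.67, 0.29, 0.27], [0.67, 0.29, 0.26], [0.67, 0.28, 0.26]]
```

View pics/w1.png

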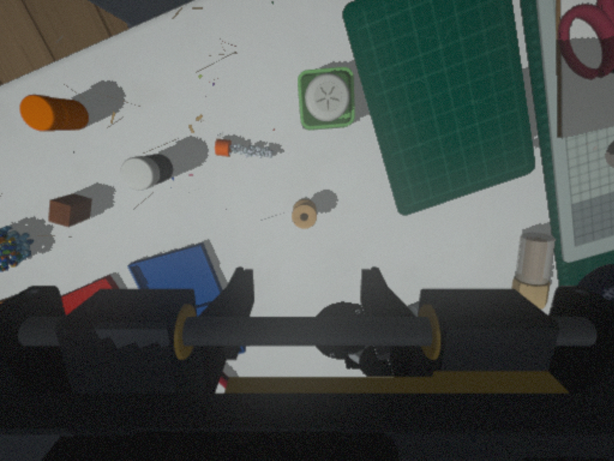

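The wrist view shows the spool at (304,213) between the fingers, with the vial (240,148), black pot (150,172) and block (70,210). All cameras agree to about 2 mm. Next I descend and grip the spool.

Emit:
play_rows --pt "50 -2 -3 50 0" --pt "50 -2 -3 100 0" --pt "50 -2 -3 140 0" --pt "50 -2 -3 165 0" --pt "50 -2 -3 177 0" --pt "50 -2 -3 177 0" --pt "0 -2 -3 177 0" --pt "0 -2 -3 177 0" --pt "0 -2 -3 177 0" --pt "0 -2 -3 177 0" --pt "0 -2 -3 177 0" --pt "0 -2 -3 177 0" --pt "0 -2 -3 165 0" --pt "0 -2 -3 140 0" --pt "0 -2 -3 97 0" --grip_force 12

```text
clock: 4.05
eef_pos: [0.5333, 0.1542, 0.1016]
ee_rot: [[-0.94, 0.342, -0.006], [0.342, 0.94, -0.001], [0.006, -0.003, -1.0]]
wrist_force: [0.5, -0.0, -0.5]
gripper_width: 0.0238
grip_force: 12.4
```

```bash
python3 - <<'E'
from h import *
go(625,-248,100,87)
go(625,-248,100,-3)
E
```

```text
t4.0 tcp [533.3 154.2 101.6] shift [-223.6 -346.6    1.2] turn -17.0 (y-angle 70.0 q1 5 q6 -65) w 23.8 F [ 0.5 -0.  -0.5] grip 12.4
t4.0 tcp [533.3 154.2 101.6] shift [-223.6 -346.6    1.2] turn 73.0 (y-angle 70.0 q1 5 q6 -65) w 23.8 F [ 0.5 -0.  -0.5] grip 12.4
```

Emit:
play_rows --pt "0 -224 -347 1 -17" --pt "0 -224 -347 1 -17" --pt "0 -224 -347 1 -17" --pt "0 -224 -347 1 -17" --pt "0 -224 -347 1 -17" --pt "0 -224 -347 1 -17" --pt "0 -224 -347 1 -17" --pt "0 -224 -347 1 -17" --pt "0 -224 -347 1 -17" --pt "0 -224 -347 1 -17" --pt "0 -224 -347 1 -17" --pt "0 -224 -347 1 -17"

```text
clock: 5.25
eef_pos: [0.6267, -0.2462, 0.1015]
ee_rot: [[-0.999, 0.051, -0.002], [0.051, 0.999, 0.001], [0.002, 0.001, -1.0]]
wrist_force: [0.1, 0.4, 0.4]
gripper_width: 0.0239
grip_force: 12.4
```

```bash
python3 - <<'E'
from h import *
s,P=wrist("w2.png"); np.save("w2.npy",P)
for n in ["wood_tray","red_tray","blue_tray","bead_jar","wood_block","wood_spool"]:
    for r in robot.silhouettes("wrist",n)[:1]:
        q=P[r["pixels"]&(s["depth"]>0)]*1000; zt=np.percentile(q[:,2],95); t=q[abs(q[:,2]-zt)<5]
        rr=cv2.minAreaRect(t[:,:2].astype(np.float32)); print(n,round(r["conf"],2),np.round([*rr[0],*rr[1],rr[2],zt],1))
print("block");blob(P,448,-73,30,28,50);print("jar");blob(P,461,-163,40,15,60)
go(625,-248,26,87)
E
```

```text
wood_tray 0.76 [ 588.  -246.5   90.3  148.4   86.7   10.1]
red_tray 0.65 [ 588.1 -246.6   90.3  149.2   86.7   10.1]
blue_tray 0.94 [600.9 -26.2  72.  149.   86.4  10. ]
bead_jar 0.74 [ 478.5 -164.7   23.1    6.2   87.5   33.2]
wood_spool 0.8 [ 621.7 -246.2   23.1   21.    88.3  107.7]
block
none
jar
348 rect [ 477.8 -164.3    8.7   27.6    0.5] mean [ 478.5 -165.1   28.8] zmax 34.1
t5.6 tcp [ 627.6 -247.3  101.7] shift [ 2.6 -0.8 75.7] turn 0.1 (y-angle 87.1 q1 -31 q6 -118) w 23.7 F [0.8 0.1 0.7] grip 12.4
```

View pics/w2.png

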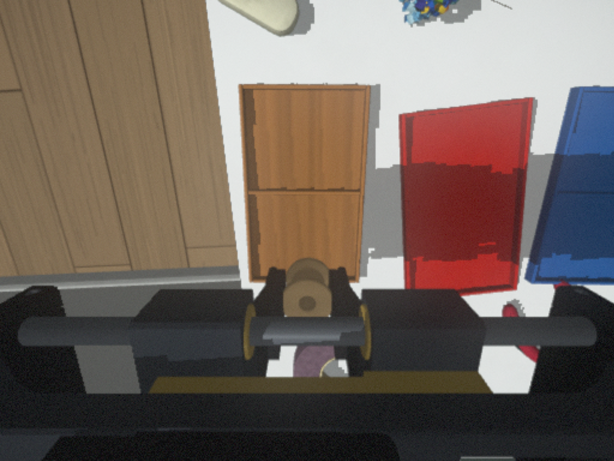

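The spool is held at (306,285), and the wood tray measures (588,-246) with 150×90 outside, as given. Lowering it into the far bay.

Emit:
play_rows --pt "0 3 -1 40 0" --pt "0 3 -1 65 0" --pt "0 3 -1 76 0" --pt "0 3 -1 76 0" --pt "0 3 -1 76 0" --pt "45 3 -1 76 0" --pt "45 3 -1 76 0" --pt "45 3 -1 76 0" --pt "45 3 -1 60 0" --pt "45 3 -1 20 0" --pt "45 3 -1 -20 0"

```text
clock: 6.7
eef_pos: [0.624, -0.2487, 0.1228]
ee_rot: [[-0.999, 0.052, -0.001], [0.052, 0.999, 0.001], [0.001, 0.001, -1.0]]
wrist_force: [0.0, -0.9, 0.5]
gripper_width: 0.0446
grip_force: 0.0
```

```bash
python3 - <<'E'
from h import *
go(448,-72.5,150,53.6)
go(448,-72.5,150,143.6)
E
```

```text
t6.7 tcp [ 624.  -248.7  122.8] shift [184.9 166.8 -26.8] turn 33.4 (y-angle 87.0 q1 -31 q6 -118) w 44.6 F [ 0.  -0.9  0.5] grip 0.0
t6.7 tcp [ 624.  -248.7  122.8] shift [184.9 166.8 -26.8] turn -56.6 (y-angle 87.0 q1 -31 q6 -118) w 44.6 F [ 0.  -0.9  0.5] grip 0.0
```

Emit:
play_rows --pt "50 185 167 -27 33" --pt "50 185 167 -27 33" --pt "50 185 167 -27 33" --pt "50 185 167 -27 33" --pt "50 185 167 -27 33" --pt "50 185 167 -27 33" --pt "50 185 167 -27 33" --pt "50 185 167 -27 33"

```text
clock: 7.5
eef_pos: [0.4504, -0.0736, 0.1496]
ee_rot: [[-0.809, 0.587, 0.004], [0.587, 0.809, -0.002], [-0.004, 0.001, -1.0]]
wrist_force: [0.3, -0.5, 1.5]
gripper_width: 0.0499
grip_force: 0.0
```

```bash
python3 - <<'E'
from h import *
s,P=wrist(); np.save("w3.npy",P); save("w3.png",s["color"],1.2)
print("block");blob(P,448,-73,30,28,50);print("jar");blob(P,461,-163,40,8,60);print("pot");blob(P,438,28,30,42,60)
go(448,-73,29,53.6)
E
```

```text
block
484 rect [446.6 -73.3  20.7  24.5  54. ] mean [446.2 -72.7  33.9] zmax 35.5
jar
488 rect [ 449.1 -166.7   20.9   42.4   14.7] mean [ 449.2 -164.5   26.8] zmax 34.2
pot
944 rect [438.5  26.4  29.6  29.6  80.4] mean [437.8  26.1  48.4] zmax 50.0
t7.5 tcp [450.5 -73.8 149.3] shift [  2.9  -0.8 120.3] turn 0.4 (y-angle 54.0 q1 -23 q6 -77) w 50.0 F [ 0.9 -1.2  0.2] grip 0.0
```

View pics/w3.png

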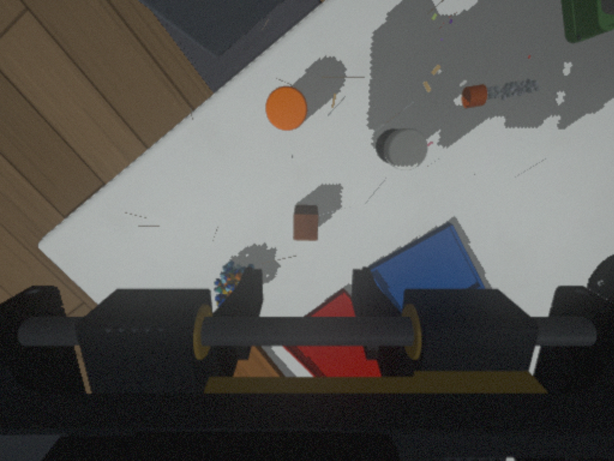

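The block is at (306,222), squarely aligned with the fingers, and the jar is at (235,285), well clear. Gripping the block.

Emit:
play_rows --pt "50 3 -1 50 0" --pt "50 3 -1 90 0" --pt "50 3 -1 110 0" --pt "50 3 -1 121 0" --pt "50 3 -1 121 0" --pt "0 3 -1 121 0" --pt "0 3 -1 121 0" --pt "0 3 -1 121 0" --pt "0 3 -1 121 0" --pt "0 3 -1 121 0" --pt "0 3 -1 121 0" --pt "0 3 -1 110 0" --pt "0 3 -1 90 0" --pt "0 3 -1 50 0"

```text
clock: 8.95
eef_pos: [0.4438, -0.071, 0.0981]
ee_rot: [[-0.809, 0.587, -0.005], [0.587, 0.809, 0.002], [0.006, -0.001, -1.0]]
wrist_force: [0.8, 0.7, 0.0]
gripper_width: 0.0205
grip_force: 12.0
```

```bash
python3 - <<'E'
from h import *
go(552,-244.5,100,87)
E
```

```text
t8.9 tcp [443.8 -71.   98.1] shift [-189.5  -76.8   -2.9] turn -33.0 (y-angle 54.0 q1 -23 q6 -77) w 20.5 F [0.8 0.7 0. ] grip 12.0
```

Emit:
play_rows --pt "0 -189 -77 0 -33" --pt "0 -189 -77 0 -33" --pt "0 -189 -77 0 -33" --pt "0 -189 -77 0 -33" --pt "0 -189 -77 0 -33" --pt "0 -189 -77 0 -33" --pt "0 -189 -77 0 -33" --pt "0 -189 -77 35 -33" --pt "0 -189 -77 55 -33" --pt "0 -189 -77 60 -33" --pt "0 -189 -77 60 -33"

```text
clock: 10.05
eef_pos: [0.5519, -0.2431, 0.038]
ee_rot: [[-0.999, 0.051, -0.003], [0.051, 0.999, 0.002], [0.003, 0.002, -1.0]]
wrist_force: [0.0, 0.5, -1.1]
gripper_width: 0.021
grip_force: 12.0
```

```bash
python3 - <<'E'
from h import *
go(552,-244.5,31.5,87)
E
```

```text
t10.1 tcp [ 551.9 -243.1   38. ] shift [-0.2 -1.4  6.5] turn 0.1 (y-angle 87.1 q1 -34 q6 -121) w 21.0 F [ 0.   0.5 -1.1] grip 12.0
```

Emit:
play_rows --pt "0 0 -1 5 0" --pt "0 0 -1 7 0" --pt "0 0 -1 7 0" --pt "40 0 -1 7 0" --pt "40 0 -1 7 0" --pt "40 0 -1 7 0" --pt "40 0 -1 0 0" --pt "70 0 -1 -50 0" --pt "70 0 -1 -90 0"

```text
clock: 10.95
eef_pos: [0.5528, -0.2458, 0.1294]
ee_rot: [[-0.999, 0.052, -0.001], [0.052, 0.999, 0.001], [0.001, 0.001, -1.0]]
wrist_force: [-0.0, -0.9, -0.7]
gripper_width: 0.0493
grip_force: 0.0
```

```bash
python3 - <<'E'
from h import *
s,P=wrist(); print("block");blob(P,552,-245,30,28,60);print("jar");blob(P,461,-163,40,8,60);
print("spool");blob(P,624,-248,28,16,60)
go(461,-163.5,130,87)
E
```

```text
block
594 rect [ 554.6 -246.4   21.    24.2   87. ] mean [ 553.3 -246.2   36.6] zmax 38.4
jar
1911 rect [ 460.6 -164.4   41.2   41.3   45.2] mean [ 460.2 -166.1   28.5] zmax 34.5
spool
299 rect [ 618.7 -249.1   24.3   17.7   83.2] mean [ 617.3 -249.2   29.8] zmax 33.2
t11.0 tcp [ 556.6 -248.1  136.8] shift [99.8 79.6  5.3] turn 0.1 (y-angle 87.1 q1 -35 q6 -122) w 52.6 F [ 1.2 -0.6  3.7] grip 0.0
```

Emit:
play_rows --pt "80 98 80 5 0" --pt "80 98 80 5 0" --pt "80 98 80 5 0" --pt "80 98 80 5 0" --pt "80 98 80 30 0" --pt "80 98 80 30 0" --pt "80 98 80 30 0"

```text
clock: 11.7
eef_pos: [0.4601, -0.1616, 0.0987]
ee_rot: [[-0.999, 0.052, 0.0], [0.052, 0.999, -0.0], [-0.0, -0.0, -1.0]]
wrist_force: [-0.1, -0.1, 0.4]
gripper_width: 0.0799
grip_force: 0.0
```

```bash
python3 - <<'E'
from h import *
s,P=wrist(); print("jar");blob(P,461,-163,40,8,60);save("w4.png",s["color"],1.2)
go(461,-164,29,86.5)
E
```

```text
jar
1762 rect [ 460.2 -163.9   40.5   41.5   48.4] mean [ 458.  -164.6   28. ] zmax 34.2
t11.8 tcp [ 460.3 -161.8   99. ] shift [-0.8 -2.1 70. ] turn 0.5 (y-angle 87.0 q1 -33 q6 -120) w 79.8 F [-0.2  0.3 -0.6] grip 0.0
```

View pics/w4.png

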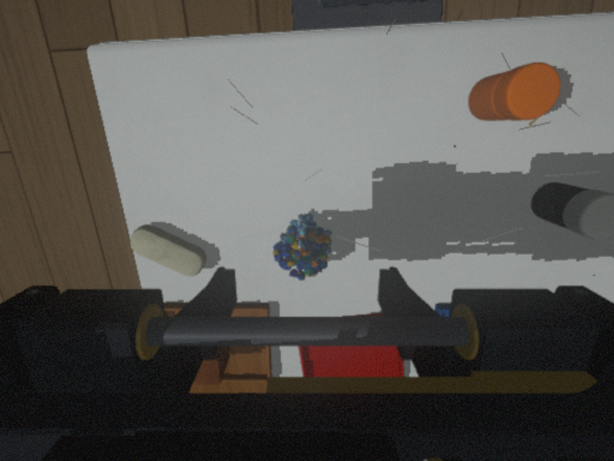

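The jar is at (303,248), midway between the fingers, and the eraser (168,250) is outside their reach. Descending onto the jar.

Emit:
play_rows --pt "80 -1 -2 35 0" --pt "80 -1 -2 60 0" --pt "80 -1 -2 72 0" --pt "80 -1 -2 72 0" --pt "30 -1 -2 72 0" --pt "30 -1 -2 72 0" --pt "30 -1 -2 72 0" --pt "30 -1 -2 72 0" --pt "30 -1 -2 72 0" --pt "30 -1 -2 72 0" --pt "30 -1 -2 65 0" --pt "30 -1 -2 50 0" --pt "30 -1 -2 25 0" --pt "30 -1 -2 0 0" --grip_force 15

```text
clock: 13.15
eef_pos: [0.4597, -0.1627, 0.0992]
ee_rot: [[-0.999, 0.052, -0.002], [0.052, 0.999, 0.001], [0.002, 0.001, -1.0]]
wrist_force: [0.6, 0.0, -0.9]
gripper_width: 0.0491
grip_force: 15.0
```

```bash
python3 - <<'E'
from h import *
t=np.radians(-3.6)
for k in (36.5,-36.5): print(602+k*np.cos(t),-15.5+k*np.sin(t))
go(638,-17.5,100,86.4)
E
```

```text
638.4279755876319 -17.79185396281994
565.5720244123681 -13.208146037180061
t13.2 tcp [ 459.7 -162.7   99.2] shift [-170.6  154.2   -1. ] turn 0.6 (y-angle 87.0 q1 -33 q6 -120) w 49.1 F [ 0.6  0.  -0.9] grip 15.0
```

Emit:
play_rows --pt "30 -30 27 0 0" --pt "30 -65 59 0 0" --pt "30 -100 90 0 0" --pt "30 -130 118 0 0" --pt "30 -155 140 0 0" --pt "30 -170 154 0 0" --pt "30 -170 154 0 0" --pt "30 -170 154 20 0" --pt "30 -170 154 40 0" --pt "30 -170 154 55 0" --pt "30 -170 154 62 0" --pt "30 -170 154 62 0"

```text
clock: 14.35
eef_pos: [0.6367, -0.0184, 0.0354]
ee_rot: [[-0.999, 0.052, -0.003], [0.052, 0.999, 0.001], [0.003, 0.0, -1.0]]
wrist_force: [0.2, -1.4, -1.1]
gripper_width: 0.0488
grip_force: 15.0
```

```bash
python3 - <<'E'
from h import *
s,P=wrist("w5.png")
r=robot.silhouettes("wrist","blue_tray")[0]; q=P[r["pixels"]&(s["depth"]>0)]*1000; t=q[abs(q[:,2]-10)<4]; print(r["conf"],cv2.minAreaRect(t[:,:2].astype(np.float32)))
go(638,-17.5,30,86.4)
E
```

```text
0.87 ((585.5738525390625, -14.398239135742188), (90.33659362792969, 116.69131469726562), 86.0918960571289)
t14.4 tcp [638.1 -18.4  36.9] shift [0.2 0.9 6.9] turn 0.6 (y-angle 87.0 q1 -12 q6 -99) w 49.1 F [-0.2  0.3  0. ] grip 15.0
```

View pics/w5.png

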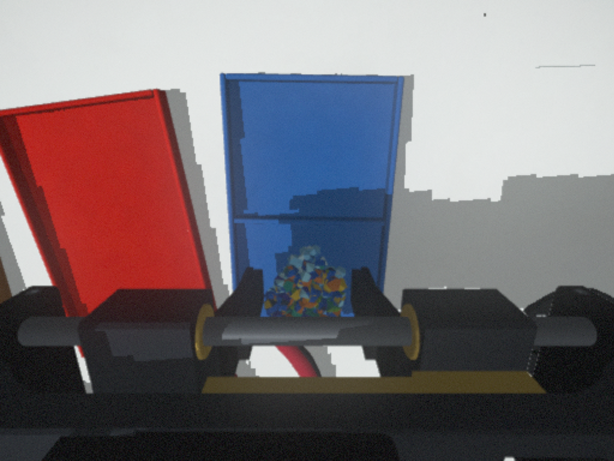

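The jar is between the fingers at (305,285), inside the far bay of the blue tray and clear of the divider at row 217. Setting it down.

Emit:
play_rows --pt "30 0 1 4 0" --pt "30 0 1 6 0" --pt "30 0 1 6.5 0" --pt "30 0 1 6.5 0" --pt "55 0 1 6.5 0" --pt "60 0 1 6.5 0" --pt "60 0 1 6.5 0" --pt "60 0 1 0 0" --pt "60 0 1 -30 0" --pt "60 0 1 -80 0" --pt "60 0 1 -100 0"

```text
clock: 15.55
eef_pos: [0.6404, -0.0174, 0.1412]
ee_rot: [[-0.999, 0.052, 0.007], [0.052, 0.999, -0.001], [-0.007, -0.001, -1.0]]
wrist_force: [1.4, -0.5, -0.3]
gripper_width: 0.0604
grip_force: 0.0
```

```bash
python3 - <<'E'
from h import *
s,P=wrist(); print("jar");blob(P,638,-17.5,32,18,60)
go(452,118.5,130,61)
go(452,118.5,130,-29)
for n in ("w1","side","top"):
    P=np.load(n+".npy"); print(n); blob(P,453,119,45,5,30); q=P.reshape(-1,3)*1000; q=q[(np.hypot(q[:,0]-453,q[:,1]-119)<45)&(q[:,2]>4)&(q[:,2]<30)]
    l=cv2.fitLine(q[:,:2].astype(np.float32),cv2.DIST_L1,0,.01,.01).ravel(); print(np.degrees(np.arctan2(l[1],l[0])),l[2:])
E
```

```text
jar
1216 rect [638.1 -16.5  40.7  41.3  45.2] mean [636.7 -17.1  32.6] zmax 37.5
t15.6 tcp [641.7 -17.7 143.6] shift [196.6 126.2  11.2] turn 26.0 (y-angle 87.0 q1 -12 q6 -99) w 59.8 F [0.3 1.  2.8] grip 0.0
t15.6 tcp [641.7 -17.7 143.6] shift [196.6 126.2  11.2] turn -64.0 (y-angle 87.0 q1 -12 q6 -99) w 59.8 F [0.3 1.  2.8] grip 0.0
w1
439 rect [453.8 120.   57.   16.5  61. ] mean [451.1 117.3  12.4] zmax 17.2
63.39256 [443.56912 102.55891]
side
151 rect [454.3 122.1  57.4  15.7  60.1] mean [451.2 121.   12. ] zmax 17.6
62.339237 [453.6669  126.50274]
top
129 rect [453.6 118.7  56.1  15.4  63.1] mean [451.7 115.3  11.8] zmax 16.7
64.23631 [454.12674 120.23221]
```

Emit:
play_rows --pt "60 196 126 11 -63" --pt "60 196 126 11 -63" --pt "60 196 126 11 -63" --pt "60 196 126 11 -63" --pt "60 196 126 11 -63" --pt "60 196 126 11 -63" --pt "60 196 126 11 -63" --pt "60 196 126 11 -63" --pt "60 196 126 11 -63" --pt "60 196 126 11 -63" --pt "60 196 126 11 -63"

```text
clock: 16.7
eef_pos: [0.4488, 0.1189, 0.1256]
ee_rot: [[-0.5, -0.866, 0.0], [-0.866, 0.5, 0.0], [-0.0, -0.0, -1.0]]
wrist_force: [0.4, 0.2, -0.2]
gripper_width: 0.0601
grip_force: 0.0
```

```bash
python3 - <<'E'
from h import *
s,P=wrist(); print("vial");blob(P,453,119,45,4,30);save("w6.png",s["color"],1.2)
q=P.reshape(-1,3)*1000; q=q[(np.hypot(q[:,0]-453,q[:,1]-119)<45)&(q[:,2]>4)&(q[:,2]<30)]
l=cv2.fitLine(q[:,:2].astype(np.float32),cv2.DIST_L1,0,.01,.01).ravel(); print(np.degrees(np.arctan2(l[1],l[0])),l[2:])
go(454,120,20,-28)
E
```

```text
vial
582 rect [453.9 119.6  56.5  16.2  60.2] mean [450.5 115.9  12.4] zmax 17.3
63.172882 [451.6167  118.43006]
t16.8 tcp [448.8 118.9 125.6] shift [ -3.6  -3.9 105.6] turn -2.0 (y-angle 150.0 q1 1 q6 -149) w 60.0 F [-0.3  0.  -0.5] grip 0.0
```

View pics/w6.png

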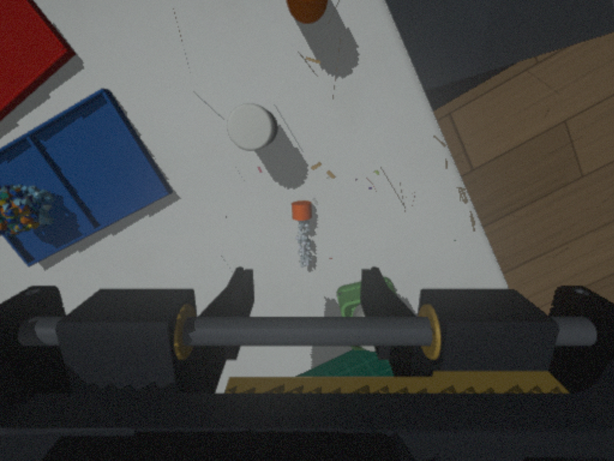

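The vial is at (305,235), aligned with the fingers, with the cap toward the pot at (301,210). Joint 6 would run out of range when placing it, so I'll turn the hand half round first.

Emit:
play_rows --pt "60 0 0 0 90" --pt "60 0 0 0 90" --pt "60 0 0 0 90" --pt "60 0 0 0 90" --pt "60 0 0 0 90" --pt "60 0 0 0 90" --pt "60 0 0 0 90" --pt "60 0 0 0 90" --pt "60 0 0 0 90" --pt "60 0 0 0 90" --pt "60 0 0 0 90"

```text
clock: 17.85
eef_pos: [0.4488, 0.1188, 0.1255]
ee_rot: [[-0.864, 0.504, -0.0], [0.504, 0.864, -0.0], [0.0, -0.0, -1.0]]
wrist_force: [0.2, -0.2, -0.1]
gripper_width: 0.0598
grip_force: 0.0
```

Emit:
play_rows --pt "60 0 0 0 88" --pt "60 0 0 0 88" --pt "60 0 0 0 88" --pt "60 0 0 0 88" --pt "60 0 0 0 88" --pt "60 0 0 0 88" --pt "60 0 0 0 88" --pt "60 0 0 0 88" --pt "60 0 0 0 88" --pt "60 0 0 0 88" --pt "60 0 0 0 88"

```text
clock: 18.95
eef_pos: [0.4489, 0.1189, 0.1255]
ee_rot: [[0.473, 0.881, 0.0], [0.881, -0.473, 0.0], [0.0, 0.0, -1.0]]
wrist_force: [0.2, 0.6, 0.3]
gripper_width: 0.0596
grip_force: 0.0
```

```bash
python3 - <<'E'
from h import *
go(455.5,123,20.5,-28)
E
```

```text
t18.9 tcp [448.9 118.9 125.5] shift [  6.8   3.9 105. ] turn -0.2 (y-angle -28.2 q1 1 q6 29) w 59.6 F [0.2 0.6 0.3] grip 0.0
```

Emit:
play_rows --pt "40 7 4 40 0" --pt "40 7 4 75 0" --pt "40 7 4 97 0" --pt "40 7 4 105 0" --pt "40 7 4 105 0" --pt "40 7 4 105 0" --pt "0 7 4 105 0" --pt "0 7 4 105 0" --pt "0 7 4 105 0" --pt "0 7 4 105 0" --pt "0 7 4 105 0" --pt "0 7 4 105 0" --pt "0 7 4 95 0" --pt "0 7 4 75 0" --pt "0 7 4 30 0" --grip_force 8

```text
clock: 20.45
eef_pos: [0.4536, 0.123, 0.0944]
ee_rot: [[0.469, 0.883, -0.007], [0.883, -0.469, -0.0], [-0.004, -0.006, -1.0]]
wrist_force: [0.0, -0.4, -0.5]
gripper_width: 0.013
grip_force: 8.0
```

```bash
python3 - <<'E'
from h import *
s,P=wrist("w7.png")
go(565.6,-10,100,-3.6)
E
```

```text
t20.5 tcp [457.6 123.6 101.3] shift [-67.4 158.    2. ] turn -24.3 (y-angle -27.9 q1 2 q6 30) w 12.9 F [ 0.1 -0.1  2.9] grip 8.0
```

View pics/w7.png

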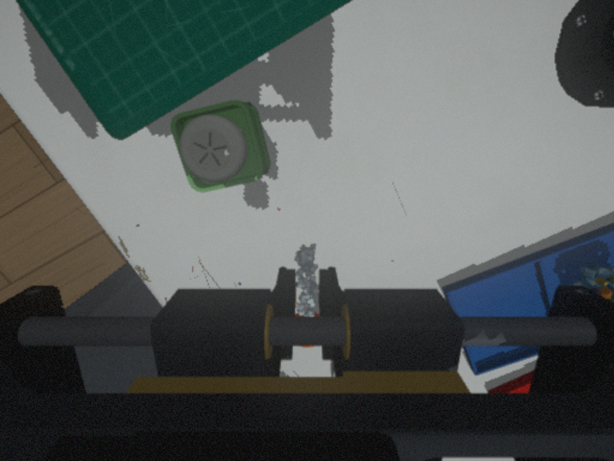

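The vial is held between the fingers at (306,285), level and end-on. Carrying it to the near bay of the blue tray.

Emit:
play_rows --pt "0 -66 159 0 -24" --pt "0 -66 159 0 -24" --pt "0 -66 159 0 -24" --pt "0 -66 159 0 -24" --pt "0 -66 159 0 -24" --pt "0 -66 159 0 -24" --pt "0 -66 159 0 -24" --pt "0 -66 159 40 -24" --pt "0 -66 159 60 -24" --pt "0 -66 159 60 -24" --pt "0 -66 159 60 -24"

```text
clock: 21.6
eef_pos: [0.5642, -0.0085, 0.0356]
ee_rot: [[0.068, 0.998, -0.002], [0.998, -0.068, 0.0], [0.0, -0.002, -1.0]]
wrist_force: [0.6, -0.0, 0.1]
gripper_width: 0.0127
grip_force: 8.0
```

```bash
python3 - <<'E'
from h import *
go(565.6,-10,23.5,-3.6)
E
```

```text
t21.6 tcp [564.2  -8.5  35.6] shift [-1.4  1.5 12.1] turn -0.3 (y-angle -3.9 q1 -12 q6 -8) w 12.7 F [ 0.6 -0.   0.1] grip 8.0
```

Emit:
play_rows --pt "0 -1 1 7 0" --pt "0 -1 1 11 0" --pt "0 -1 1 12 0" --pt "0 -1 1 12 0" --pt "24 -1 1 12 0" --pt "24 -1 1 12 0" --pt "24 -1 1 12 0" --pt "24 -1 1 0 0" --pt "24 -1 1 -35 0" --pt "60 -1 1 -85 0" --pt "60 -1 1 -100 0"

```text
clock: 22.7
eef_pos: [0.5687, -0.0111, 0.1407]
ee_rot: [[0.069, 0.998, 0.008], [0.998, -0.069, -0.002], [-0.001, 0.008, -1.0]]
wrist_force: [0.6, -0.3, 0.3]
gripper_width: 0.0333
grip_force: 0.0
```

```bash
python3 - <<'E'
from h import *
s,P=wrist("w8.png"); print("vial"); blob(P,565,-13,38,8,30); print("pot");blob(P,438.5,27.5,30,38,60)
s=robot.snapshot("top"); P=pts(s); print("pot top");blob(P,438.5,27.5,30,38,60); print("vial"); blob(P,565,-13,34,14,30); print("jar"); blob(P,638,-17,30,16,60)
go(438.8,27.7,130,-4)
E
```

```text
vial
640 rect [563.9 -14.9  56.2  75.6  64. ] mean [563.8 -16.3  14.6] zmax 20.1
pot
1006 rect [439.6  27.1  29.4  29.9  13.2] mean [441.4  27.8  47.6] zmax 49.9
pot top
169 rect [439.9  25.6  29.8  27.9  45.9] mean [439.4  25.2  47.6] zmax 50.3
vial
5 rect [561.2 -41.4   2.4   5.9  68.5] mean [561.5 -41.8  18.1] zmax 20.8
jar
none
t22.8 tcp [568.2 -11.1 139.3] shift [  29.7 -131.9    8.3] turn 0.0 (y-angle -4.0 q1 -12 q6 -8) w 40.4 F [-0.5 -0.1 -0.4] grip 0.0
```

View pics/w8.png

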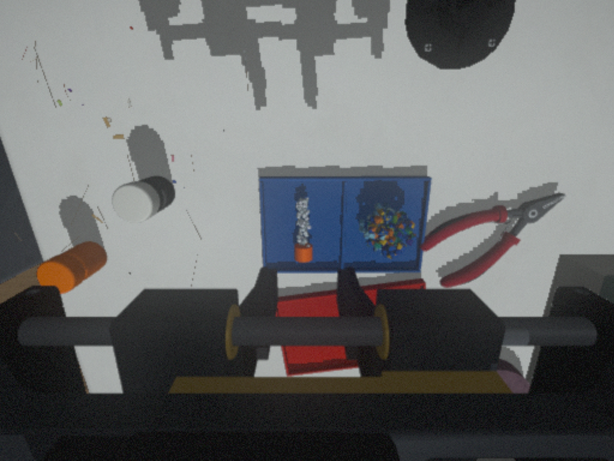

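The vial lies at (303,222) in the near bay and the jar is at (388,232) in the far bay. The black-bodied pot is at (140,200). Moving over the pot.

Emit:
play_rows --pt "60 30 -130 0 0" --pt "60 30 -130 0 0" --pt "60 30 -130 0 0" --pt "60 30 -130 0 0" --pt "60 30 -130 0 0" --pt "60 30 -130 20 0" --pt "60 30 -130 20 0"

```text
clock: 23.5
eef_pos: [0.4391, 0.0278, 0.1141]
ee_rot: [[0.07, 0.998, -0.002], [0.998, -0.07, 0.0], [0.0, -0.002, -1.0]]
wrist_force: [-0.3, 0.5, -0.2]
gripper_width: 0.0601
grip_force: 0.0
```

```bash
python3 - <<'E'
from h import *
s,P=wrist("w9.png"); print("pot");blob(P,439,27,30,38,60)
go(439,27.3,33,-4)
E
```

```text
pot
1016 rect [438.5  27.5  29.5  29.4  84.8] mean [438.9  28.9  48. ] zmax 49.8
t23.6 tcp [439.2  27.9 114.7] shift [-0.6 -0.1 81.7] turn 0.0 (y-angle -4.0 q1 -11 q6 -7) w 59.5 F [-0.5  0.2  0.1] grip 0.0
```

View pics/w9.png

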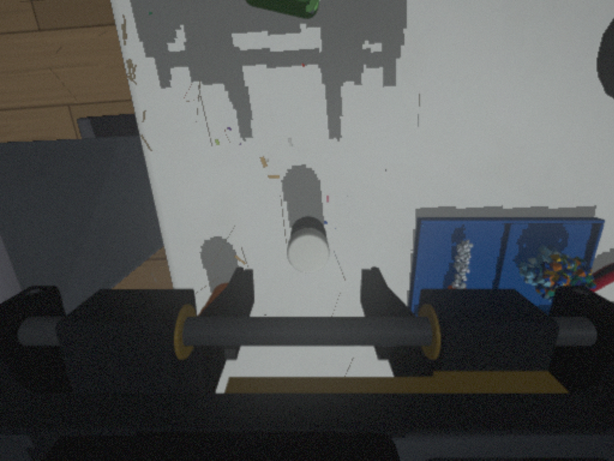

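The white-capped black pot is at (307,248), centred between the fingers, and the orange one is off to the left behind a finger. Gripping it.

Emit:
play_rows --pt "60 -1 0 35 0" --pt "60 -1 0 65 0" --pt "60 -1 0 82 0" --pt "60 -1 0 82 0" --pt "0 -1 0 82 0" --pt "0 -1 0 82 0" --pt "0 -1 0 82 0" --pt "0 -1 0 82 0" --pt "0 -1 0 82 0" --pt "0 -1 0 82 0" --pt "0 -1 0 75 0" --pt "0 -1 0 60 0" --pt "0 -1 0 30 0" --pt "0 -1 0 0 0" --pt "0 -1 0 0 0" --grip_force 12

```text
clock: 25.05
eef_pos: [0.44, 0.0271, 0.1185]
ee_rot: [[0.069, 0.998, 0.006], [0.998, -0.069, -0.001], [-0.001, 0.006, -1.0]]
wrist_force: [-0.4, -0.1, 0.1]
gripper_width: 0.0298
grip_force: 12.0
```

```bash
python3 - <<'E'
from h import *
go(608,-126,114,-4)
E
```

```text
t25.1 tcp [440.   27.1 118.5] shift [-141.1  178.1    5.8] turn 0.0 (y-angle -4.0 q1 -11 q6 -7) w 29.8 F [-0.4 -0.1  0.1] grip 12.0
```

Emit:
play_rows --pt "0 -25 31 0 0" --pt "0 -50 63 0 0" --pt "0 -77 97 0 0" --pt "0 -104 131 0 0" --pt "0 -127 160 0 0" --pt "0 -141 178 0 0" --pt "0 -141 178 0 0" --pt "0 -141 178 25 0" --pt "0 -141 178 50 0" --pt "0 -141 178 68 0" --pt "0 -141 178 70 0" --pt "0 -141 178 70 0"

```text
clock: 26.25
eef_pos: [0.6047, -0.1247, 0.0447]
ee_rot: [[0.069, 0.998, -0.003], [0.998, -0.069, 0.001], [0.001, -0.003, -1.0]]
wrist_force: [-0.7, 0.0, -0.2]
gripper_width: 0.0292
grip_force: 12.0
```

```bash
python3 - <<'E'
from h import *
go(608,-126,36,-4)
E
```

```text
t26.2 tcp [ 604.7 -124.7   44.7] shift [-1.1  3.4  8.7] turn 0.1 (y-angle -3.9 q1 -22 q6 -18) w 29.2 F [-0.7  0.  -0.2] grip 12.0
```

Emit:
play_rows --pt "0 0 0 4 0" --pt "0 0 0 7 0" --pt "0 0 0 8.5 0" --pt "0 0 0 8.5 0" --pt "0 0 0 8.5 0" --pt "45 0 0 8.5 0" --pt "45 0 0 8.5 0" --pt "45 0 0 8.5 0" --pt "45 0 0 0 0" --pt "45 0 0 -30 0" --pt "45 0 0 -80 0" --pt "45 0 0 -130 0" --pt "45 0 0 -160 0" --pt "45 0 0 -160 0"

```text
clock: 27.65
eef_pos: [0.6094, -0.1269, 0.2121]
ee_rot: [[0.069, 0.998, 0.012], [0.998, -0.069, -0.005], [-0.004, 0.012, -1.0]]
wrist_force: [0.3, -0.6, -0.0]
gripper_width: 0.0454
grip_force: 0.0
```

```bash
python3 - <<'E'
from h import *
s,P=wrist("w10.png"); print("pot");blob(P,606,-125,30,40,70)
s=robot.snapshot("side"); P=pts(s); save("side1.png",s["color"],1.5)
for n,x,y,z in (("pot",606,-125,40),("spool",624,-248,22),("block",553,-246,25),("jar",638,-17,20),("vial",565,-13,14),("eraser",463,-267,10),("punch",437,213,42)): print(n);blob(P,x,y,32,z,80)
go(600,-125,200,-4)
E
```

```text
pot
534 rect [ 606.4 -125.7   29.3   29.8   39.3] mean [ 606.3 -124.7   51. ] zmax 53.0
pot
120 rect [ 606.  -122.3   30.5   29.5   84.1] mean [ 605.9 -118.5   49. ] zmax 53.9
spool
59 rect [ 622.6 -246.5   23.4   24.5   53.5] mean [ 622.7 -244.7   30.5] zmax 34.2
block
77 rect [ 554.1 -244.9   26.    23.1   85.8] mean [ 554.3 -239.9   33.9] zmax 39.6
jar
210 rect [638.3 -15.   41.   41.5  32.1] mean [637.6 -11.1  32. ] zmax 37.6
vial
70 rect [565.5 -11.1  58.2  15.4  86.3] mean [564.9 -17.   16.6] zmax 20.1
eraser
108 rect [ 463.4 -267.    54.2   27.    67.1] mean [ 462.3 -264.5   14. ] zmax 16.8
punch
308 rect [437.7 215.8  36.2  38.5  13.4] mean [437.  218.3  47.3] zmax 50.1
t27.8 tcp [ 606.2 -125.7  206.7] shift [ 0.3 -6.3  6.7] turn 0.0 (y-angle -4.0 q1 -22 q6 -18) w 45.1 F [ 0.3 -0.6 -0.6] grip 0.0
```

View pics/w10.png

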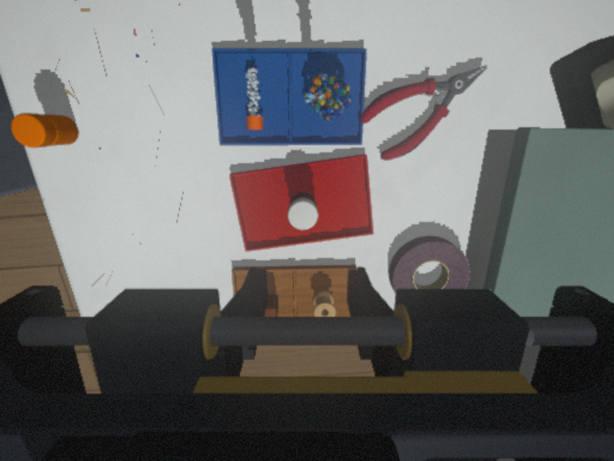

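View pics/side1.png

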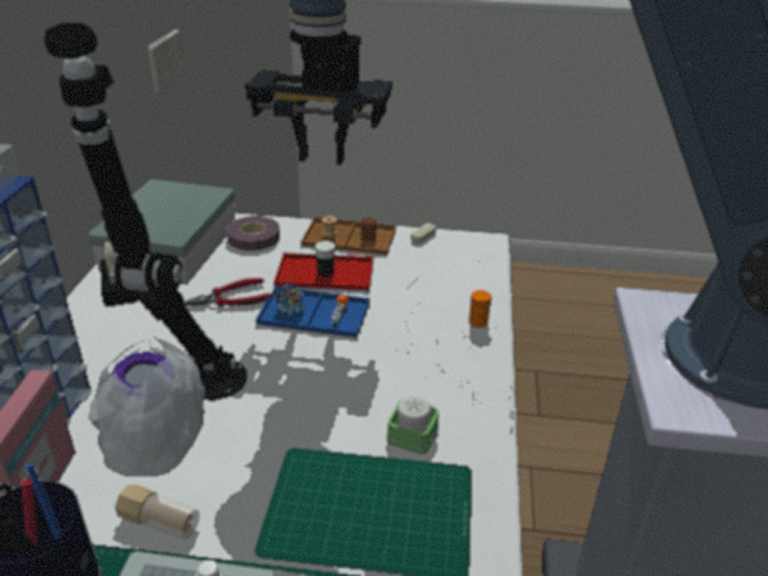

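The side view shows the pot standing in the red tray (325,258), the spool (330,226) and block (368,230) in separate bays of the wooden tray, and the jar (290,300) and vial (340,310) in separate bays of the blue tray. The eraser (423,234) and punch (413,425) are where they were, and the measured tops match items on the tray floors. The gripper is clear, so I'm handing in.

```bash
python3 -c "
from workcell import robot
print(robot.finish_job())"
```

```text
the job is handed in; nothing more can be done
None
```

The job is handed in: all five things are in their trays, one to a bay in the divided ones and the way up they started; the eraser and punch were not moved, and it took about 28 s of the 118 s allowed.

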